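Bring the red jar round with the freewheel lever and bolt the carousel

ROBOT

A 6-joint arm with a two-finger parallel gripper is mounted at the origin on the work surface. World frame = base frame: x ahead of the robot, y to its left, z up, the work surface at z = 0. Lengths are in m, angles in rad, forces in N, time in s.
With the tool pointing down it reaches from about 0.325 to 0.9 m from the base axis. Payload 3.5 kg.
Tool frame: the origin (TCP) lies on the centre line of the jaws, within the pads' length; the fingertips stand 22 mm ahead of it and the grasp point (between the pads) lies 3 mm ahead of it; z points along the fingers, y is the direction in which the jaws open and shut (so a half turn about z gives the same grasp; the last joint's range is limited). The gripper opens to 85 mm and grips with 20 to 120 N. Pads are 22 mm wide; open, the fingers measure 114 mm over their backs; the gripper's body (76 mm by 85 mm) begins 54 mm behind the grasp point. The pads swing forward as they close: fully open they stand 13 mm farther back than shut.
Start: joints at [-1.211, 0.276, -0.026, 1.268, 0, 1.467], TCP at [0.279, -0.559, 0.253] pointing down, gripper open.
Joint ranges: [-3.12, 3.12], [-0.85, 1.88], [-1.08, 1.24], [-1.95, 2.15], [-1.57, 1.53], [-3.14, 3.14]. Speed limits (rad/s): [2.57, 2.57, 3.14, 3.14, 3.14, 3.14].

INTERFACE

Orientations are given as a rotation vector (axis times angle).
In Python, from station import r gives the robot as it stands.
- The arm moves only by the tool move_arm, never from a script. Its argument "motion" is text: rows parted by semicolons, each of 4 numbers parted by spaces: the shift along the world's x, y, z as a fraction of full scale, then the turn about the world's z as a fraction of full scale. A call has 1 to 5 rows; each row is the pose to reach, as a shift and turn from the pose commanded when the call began, turning the shorter way round; what a row does not reach only later rows make up. Full scale, the value 1, is 75 cm for a shift and 2 pi rad for a turn. A row lasts 1/8 s, in which the tool goes at most 62.5 mm and 10.7 degrees, less where a joint would pass 70% of its speed; a pose out of reach is approached as far as the arm can. A call with a number of a shift or a turn outside -1 to 1 is refused whole. A call with a gripper value outside its range is refused whole. "jaw" is the opening, from 0 (shut) to 1 (fully open), set as the call begins (left out, the last holds). The fingers move at their own pace and stop on an object; the grip force is fixed at half the most. Time passes only in rows, so rows that repeat a pose let the fingers close. It gives the time, the measured TCP pose, the force and the opening at its end, in the units of the state.
- r.state(): the state, without advancing time (a new reading comes with each control period).
- r.grab_frame(name): name is "scene" or "top"; returns a dict with "img" (400x640x3 uint8, red, green, blue), "range_z" (400x640 float32, m along the optical axis (not along the pixel's ray), 0 where there is no reading), "mtx" (3x3 intrinsics, pixels), "k1" (the pictures are not rectified: a ray, as slopes to the right and down, at radius r is drawn at 1 + k1 r^2 times it, then the intrinsics apply), "R" (3x3) and "t" (3): a world point X has camera coordinates R X + t. Camera axes: x right, y down, z forward; pixel columns grow to the right and rows downward; lengths in m; the calibration is good to about 2 mm. A picture is of the moment at which its call begins.
- r.hand_in(): hands the job in, once; it reports no verdict.
The state is a dict: "clock": time; "joint_positions": joint angles; "qvel": joint speeds; "tau": joint torques, N m; "tcp_pos": TCP position; "tcp_rot": TCP orientation; "wrist_force": force on the tool from outside, world axes, zero at the start; "wrist_torque": the same for the moment, N m; "grip_width": finger opening in m.
Only numpy, scipy, OpenCV 4.12 (cv2) and the standard library are available. Lean on these libraries where they do the work, as an engineer would, in place of code of your own. Each camera call takes 0.05 s, during which the arm holds its last target. There are 200 camera calls.

TASK

Bring the red-capped jar round to the yellow bridge, so that the notch in the tray's rim faces the brass bolt, then push the bolt fully home into the notch to lock the tray. Turn the tray only by working its lever to and fro, never touching the tray or the jars: the lever grips one way and runs loose the other, which way has to be found by trying both. Let go of everything at the end and leave the bottle, the slide box and the beaker where they stand.

Things in the scene. Friction and masses are not known exactly. Their poses are not given: they have to be found in the camera images.
- stand: fixed white stand of the carousel, round base 230 mm across and 14 mm thick; origin: centre of its underside, on the turning axis of tray and lever; z up. The lever comes out on its -x side and sweeps there; the bolt sits on its +y side
- tray: round aluminium tray 200 mm across, its rim 62 to 80 mm above the table, carrying eight fixed white jars 30 mm across (caps' tops 113 mm above the table, outer edges 81 mm from the axis): seven blue caps, one red. Origin: on the turning axis, at table height. The red jar stands on the tray's +y axis, right behind the only notch in the rim. Must not be touched
- turntable (a joint): angle of the tray in the stand, rad, grows counter-clockwise seen from above, without stops; 0 (or any whole turn) = notch exactly in front of the bolt. It starts roughly half a turn away. Friction of 0.1 N m holds it where it is left
- notch (a point): middle of the mouth of the notch in the tray's rim, 100 mm from the axis, 71 mm above the table; the notch is a V with flat bottom, about 25 mm wide at the mouth, 18 mm wide at its inner end 16 mm deeper, so the round bolt centres the tray when it is within about 8 mm
- bolt_mouth (a point): fixed point at the rim in front of the bolt, 100 mm from the axis, 71 mm above the table, where the notch has to stand
- lever (a joint): angle of the lever in the stand, rad, grows counter-clockwise seen from above, stops at -0.8 and 0.8; at 0 it points along the stand's -x. It moves with little friction and stays where it is left. Under the tray a hidden freewheel couples it to the tray: swung one way the tray turns with it, angle for angle; swung back it runs loose and the tray stays. Which way grips differs from start to start and cannot be seen; it does not change during the job
- lever_knob (a point): top centre of the black upright knob at the lever's end, 18 mm thick and 42 mm high, top 120 mm above the table (the thinner steel post goes on below), 145 mm from the axis; push it sideways around the axis, with fingers on either side or from one side
- bolt (a joint): travel of the brass lock bolt towards the axis, m: 0 drawn back, 0.018 fully home in the notch; it stays where it is left and slides with about 2 N. It starts drawn back or nearly so; on the plain rim it stops at about 0.004
- bolt_tab (a point): top centre of the outer face of the bolt's upright orange tab, 180 mm from the axis when drawn back and 162 mm when home, 120 mm above the table; the tab is 30 mm wide, 10 mm thick and 62 mm high; push this outer face towards the axis. The yellow bridge that guides the bolt ends 140 mm from the axis, 88 mm above the table
- reagent: white bottle, 64 mm across, 150 mm tall, blue cap; origin: centre of its underside; bystander
- slide_box: green slide box 90 x 160 x 35 mm; origin: centre of its underside; bystander
- beaker: white ceramic beaker, 72 mm across, 90 mm tall; origin: centre of its underside; bystander

How it is judged:
By the outcome, as a careful person would: the job done as asked, in the order asked, and still so for the second after the job is handed in, with the robot touching nothing.
It also fails if it takes over 72 s, if anything falls off the work surface, if the arm or the gripper's body presses on something with over 40 N, if the wrist force passes 120 N, or if a joint passes its speed limit or range.

## Working session

There is one attempt and no reset: what is moved stays moved. The work goes in short steps, Python scripts to look and compute and a tool call to move; the robot and the scene stay as the last step left them, time stands still between calls to the robot, and variables do not carry over. Pictures are saved under pics/ and viewed, about 8 in all and at most 12, crops included, and the job is handed in when it is done.

Besides the shell and the picture viewer there is one more tool, called after "Emit:" as name(argument=value, ...) on one line, values as JSON. move_arm: Moves the arm, as the interface text tells. Shift numbers are shares of 75 cm and turn numbers shares of 2 pi rad, none past 1 either way. Its arguments: {"type":"object","properties":{"motion":{"type":"string"},"jaw":{"type":"number"}},"required":["motion"]}

```bash
mkdir -p pics; ls; cat > h.py <<'E'
import numpy as np, cv2
from station import r
def cast(f,uv,z):
    K=f["mtx"];uv=np.asarray(uv,float).reshape(-1,2)
    d=np.c_[(uv[:,0]-K[0,2])/K[0,0],(uv[:,1]-K[1,2])/K[1,1]]
    s=d.copy()
    for _ in range(20): s=d/(1+f["k1"]*(s**2).sum(1,keepdims=True))
    w=np.c_[s,np.ones(len(s))]@f["R"]; c=-f["R"].T@f["t"]
    return c+w*((z-c[2])/w[:,2])[:,None]
def save(f,n): cv2.imwrite(f"pics/{n}.png",f["img"][:,:,::-1])
def pts(f):
    K=f["mtx"];v,u=np.mgrid[:400,:640]
    d=np.stack([(u-K[0,2])/K[0,0],(v-K[1,2])/K[1,1]],-1);s=d.copy()
    for _ in range(20): s=d/(1+f["k1"]*(s**2).sum(-1,keepdims=True))
    p=np.concatenate([s,np.ones_like(s[...,:1])],-1)*f["range_z"][...,None]
    return (p-f["t"])@f["R"]
E
python3 - <<'E'
from h import *
for n in("top","scene"):
    f=r.grab_frame(n);save(f,n+"0");print(n,f["mtx"],f["k1"],-f["R"].T@f["t"])
    np.savez(n+"0",**f)
print(r.state())
E
```

```text
pics
top [[462.08221073   0.         323.27884237]
 [  0.         462.08221073 200.39739931]
 [  0.           0.           1.        ]] -0.09668471020061202 [0.3671244  0.01730295 1.64810512]
scene [[441.03242643   0.         317.68847384]
 [  0.         441.03242643 194.06990253]
 [  0.           0.           1.        ]] -0.10326815862345746 [1.26563837 0.15702027 1.20558715]
{'clock': 0.1, 'joint_positions': array([-1.21141711e+00,  2.77047332e-01, -2.77659824e-02,  1.26801318e+00,
        2.12629317e-05,  1.46739201e+00]), 'qvel': array([-0.0008069 ,  0.0002554 ,  0.00599075,  0.00016869,  0.00014402,
        0.00068496]), 'tau': array([ 8.42568170e-05, -4.46707928e+01,  2.96129072e+01,  8.41818459e-03,
       -9.81113908e-05, -4.57948261e-06]), 'tcp_pos': array([ 0.27877994, -0.55862458,  0.25226697]), 'tcp_rot': array([-3.05590088e+00, -7.20006609e-01,  3.73668643e-04]), 'wrist_force': array([-0.51465748, -0.42836631,  0.20746336]), 'wrist_torque': array([-0.03368542,  0.02715513, -0.00614107]), 'grip_width': 0.08525797750963651}
```

View pics/top0.png

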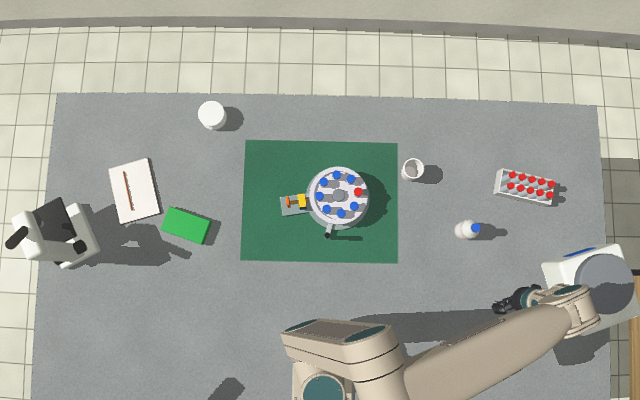

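View pics/scene0.png

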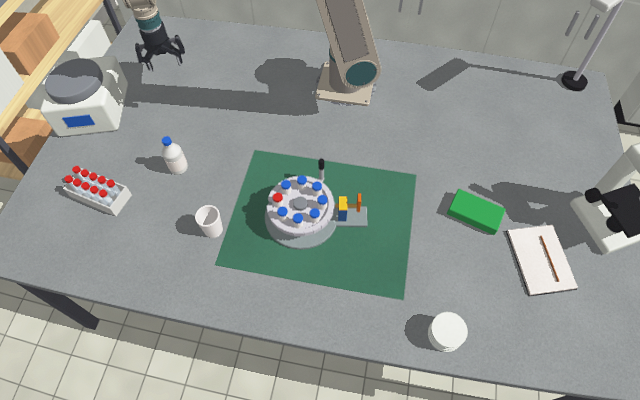

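The top view shows the carousel at about (338,195). The red cap is at (358,191), the yellow bridge at (302,201), the orange tab at (288,202) and the knob at (328,235). Next I'll measure these.

```bash
cat >> h.py <<'E'
def blobs(f,lo,hi,roi,amin=6):
    h=cv2.cvtColor(f["img"],cv2.COLOR_RGB2HSV);m=cv2.inRange(h,lo,hi)
    k=np.zeros_like(m);x0,x1,y0,y1=roi;k[y0:y1,x0:x1]=m[y0:y1,x0:x1]
    n,l,s,c=cv2.connectedComponentsWithStats(k)
    return [(c[i].round(1),s[i,4]) for i in range(1,n) if s[i,4]>=amin],k
RED=((0,150,110),(5,255,255));BLUE=((100,130,80),(125,255,255));ORA=((6,150,120),(18,255,255));YEL=((20,150,120),(32,255,255));BLK=((0,0,0),(180,255,55))
E
python3 - <<'E'
from h import *
for n,roi in(("top",(270,400,150,250)),("scene",(255,385,150,250))):
    f=dict(np.load(n+"0.npz"));P=pts(f)
    for nm,c,z in(("red",RED,.113),("blue",BLUE,.113),("ora",ORA,.12),("yel",YEL,.088),("blk",BLK,.12)):
        b,m=blobs(f,*c,roi)
        for cc,a in b: print(n,nm,cc,a,cast(f,cc,z)[0].round(4))
        if nm in("ora","blk","yel"):
            q=P[m>0]; zt=q[:,2].max(); t=q[q[:,2]>zt-.012]; print("  depth top",zt.round(3),len(t),t.mean(0).round(4),t.min(0).round(3),t.max(0).round(3))
    b,_=blobs(f,*BLUE,roi);b2,_=blobs(f,*RED,roi)
    w=cast(f,[x[0] for x in b+b2],.113)[:,:2]
    A=np.c_[2*w,np.ones(len(w))];s=np.linalg.lstsq(A,(w**2).sum(1),rcond=None)[0];c=s[:2];print("centre",c,"R",np.sqrt(s[2]+c@c), (np.hypot(*(w-c).T)).round(4))
    print(np.degrees(np.arctan2(*(w-c).T[::-1])).round(1))
E
```

```text
top red [357.8 191.4] 54 [ 0.6187 -0.1104  0.113 ]
top blue [336.3 174.4] 54 [ 0.6754 -0.0371  0.113 ]
top blue [350.3 178.5] 55 [ 0.6623 -0.0847  0.113 ]
top blue [323.1 181.4] 57 [0.6504 0.0071 0.113 ]
top blue [318.9 195.5] 57 [0.602  0.0203 0.113 ]
top blue [353.8 205.6] 56 [ 0.5701 -0.0974  0.113 ]
top blue [326.3 208.6] 55 [ 0.5581 -0.0053  0.113 ]
top blue [303.8 207.7] 6 [0.5596 0.07   0.113 ]
top blue [340.6 212.8] 57 [ 0.5449 -0.0534  0.113 ]
top ora [287.2 200.9] 24 [0.5805 0.1258 0.12  ]
  depth top 0.13 18 [0.5811 0.1254 0.1223] [0.566 0.122 0.118] [0.594 0.13  0.13 ]
top yel [301.4 200. ] 97 [0.589  0.0797 0.088 ]
  depth top 0.098 73 [0.5891 0.0796 0.0895] [0.567 0.067 0.086] [0.61  0.095 0.098]
top blk [326.6 234.9] 17 [ 0.4696 -0.0078  0.12  ]
  depth top 0.125 17 [ 0.4695 -0.008   0.12  ] [ 0.462 -0.016  0.113] [ 0.476 -0.002  0.125]
centre [ 0.6019061  -0.02633286] R 0.07381930370900627 [0.0743 0.084  0.0589 0.0467 0.0778 0.0485 0.1052 0.0631 0.0857]
[  -8.3  -44.    34.6   89.9 -114.1  154.4  113.7 -154.6  -78.7]
scene red [277.1 196.9] 67 [ 0.6213 -0.1064  0.113 
[... 320 characters left out ...]
ene blue [342.3 215.4] 76 [0.6468 0.0912 0.113 ]
scene blue [297.5 217.8] 76 [ 0.6784 -0.0324  0.113 ]
scene ora [358.6 202.1] 61 [0.5985 0.1304 0.12  ]
  depth top 0.123 29 [0.5845 0.1297 0.1182] [0.57  0.125 0.113] [0.597 0.135 0.123]
scene yel [342.5 203. ] 114 [0.5909 0.0833 0.088 ]
  depth top 0.093 106 [0.5903 0.083  0.0868] [0.566 0.07  0.081] [0.613 0.097 0.093]
scene blk [321.  163.6] 47 [ 0.484  -0.0022  0.12  ]
  depth top 0.122 24 [ 0.4738 -0.0042  0.1175] [ 0.464 -0.011  0.11 ] [0.482 0.003 0.122]
centre [ 0.61906958 -0.01622727] R 0.07624768767292356 [0.0796 0.0896 0.0602 0.0433 0.0794 0.0439 0.1109 0.0615 0.0902]
[-155.4 -121.   164.3  110.3  -54.6   38.7   75.5  -15.2  -88.6]
```

Emit:
move_arm(motion="0.256 0.737 -0.07 0.385;0.256 0.737 -0.07 0.385;0.256 0.737 -0.07 0.385;0.256 0.737 -0.07 0.385;0.256 0.737 -0.07 0.385", jaw=0.5)

```text
clock: 0.72
tcp_pos: [0.3812, -0.2632, 0.2249]
tcp_rot: [-2.397, -2.031, -0.0]
wrist_force: [0.0, -0.1, 0.4]
grip_width: 0.0423
```

Emit:
move_arm(motion="0.12 0.343 -0.033 0.235;0.12 0.343 -0.033 0.235;0.12 0.343 -0.033 0.235;0.12 0.343 -0.033 0.235;0.12 0.343 -0.033 0.235")

```text
clock: 1.35
tcp_pos: [0.471, -0.0049, 0.1999]
tcp_rot: [-1.214, -2.896, -0.0]
wrist_force: [0.7, -0.5, 0.2]
grip_width: 0.0426
```

Emit:
move_arm(motion="0 0 0 0.085;0 0 0 0.085;0 0 0 0.085;0 0 0 0.085")

```text
clock: 1.85
tcp_pos: [0.4707, -0.0079, 0.2002]
tcp_rot: [-0.425, -3.112, -0.0]
wrist_force: [0.0, 0.2, -0.6]
grip_width: 0.0429
```

Emit:
move_arm(motion="0.001 0.002 -0.06 0;0.001 0.002 -0.09 0;0.001 0.002 -0.12 0;0.001 0.002 -0.128 0;0.001 0.002 -0.128 0")

```text
clock: 2.48
tcp_pos: [0.4717, -0.0065, 0.1046]
tcp_rot: [-0.424, -3.112, -0.0]
wrist_force: [0.5, -0.0, -0.7]
grip_width: 0.0428
```

```bash
python3 - <<'E'
from h import *
a=r.grab_frame("scene")["img"][130:250,230:400];b=r.grab_frame("top")["img"][150:270,260:430]
cv2.imwrite("pics/c1.png",cv2.resize(np.hstack([a,b])[:,:,::-1],None,fx=2.3,fy=2.3))
E
```

```text
(no output)
```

View pics/c1.png

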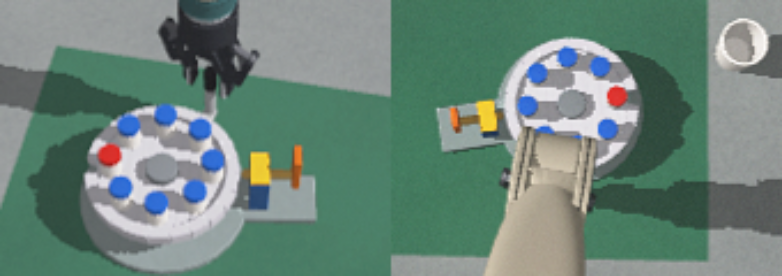

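The knob stands between the fingers. I'll swing counter-clockwise first as a test.

```bash
cat >> h.py <<'E'
C=np.array([.6115,-.043])
def arc(a,b,n):
    P=lambda d:C+.145*np.array([np.cos(np.radians(d)),np.sin(np.radians(d))])
    p0=r.state()["tcp_pos"][:2]
    print(";".join("%.4f %.4f 0 %.4f"%(*((P(d)-p0)/.75),(d-a)/360) for d in np.linspace(a,b,n+1)[1:]))
def red():
    o=[]
    for n in("top","scene"):
        f=r.grab_frame(n);roi=(290,380,160,235) if n=="top" else (262,335,165,235)
        w=[cast(f,c,.113)[0][:2] for c,a in blobs(f,*RED,roi,15)[0]]
        c=np.array([.6102,-.0451]) if n=="top" else np.array([.6129,-.0408])
        for x in w: o.append((n,np.degrees(np.arctan2(*(x-c)[::-1])).round(1),np.hypot(*(x-c)).round(4)))
    print("red",o)
E
python3 -c "
from h import *
p=r.state()['tcp_pos'][:2]-C;print(np.degrees(np.arctan2(p[1],p[0])),np.hypot(*p))
arc(165.2,200,5)"
```

```text
165.32012726694663 0.14347312736190024
-0.0065 -0.0221 0 0.0193;-0.0083 -0.0455 0 0.0387;-0.0072 -0.0690 0 0.0580;-0.0033 -0.0921 0 0.0773;0.0034 -0.1146 0 0.0967
```

Emit:
move_arm(motion="-0.006 -0.022 0 0.019;-0.008 -0.045 0 0.039;-0.007 -0.069 0 0.058;-0.003 -0.092 0 0.077;0.003 -0.115 0 0.097", jaw=0.27)

```text
clock: 3.2
tcp_pos: [0.4752, -0.0932, 0.1059]
tcp_rot: [-0.536, 3.093, -0.0]
wrist_force: [-0.5, 0.7, -0.1]
grip_width: 0.023
```

```bash
python3 -c "
from h import *
red()
p=r.state()['tcp_pos'][:2]-C;print(np.degrees(np.arctan2(p[1],p[0])),np.hypot(*p))
arc(200,234,4);arc(200,145,5)"
```

```text
red [('top', np.float64(-49.8), np.float64(0.0661)), ('scene', np.float64(-47.7), np.float64(0.0657))]
-159.26208188231783 0.1449580288679598
0.0109 -0.0238 0 0.0236;0.0264 -0.0479 0 0.0472;0.0452 -0.0695 0 0.0708;0.0671 -0.0880 0 0.0944
-0.0102 0.0382 0 -0.0306;-0.0125 0.0752 0 -0.0611;-0.0076 0.1119 0 -0.0917;0.0041 0.1471 0 -0.1222;0.0224 0.1793 0 -0.1528
```

Counter-clockwise grips: the red jar moved about 33°. I'll carry on to near the stop.

Emit:
move_arm(motion="0.011 -0.024 0 0.024;0.026 -0.048 0 0.047;0.045 -0.069 0 0.071;0.063 -0.085 0 0.09")

```text
clock: 3.8
tcp_pos: [0.5215, -0.1563, 0.1051]
tcp_rot: [-1.376, 2.824, 0.001]
wrist_force: [-0.8, 1.6, 1.5]
grip_width: 0.0232
```

```bash
python3 -c "
from h import *
red()
p=r.state()['tcp_pos'][:2]-C;print(np.degrees(np.arctan2(p[1],p[0])),np.hypot(*p))
arc(232.5,189,5);"
```

```text
red [('top', np.float64(-18.7), np.float64(0.0659)), ('scene', np.float64(-16.6), np.float64(0.0662))]
-127.6668491594362 0.1444004086416816
-0.0219 0.0186 0 -0.0242;-0.0405 0.0412 0 -0.0483;-0.0555 0.0664 0 -0.0725;-0.0665 0.0936 0 -0.0967;-0.0733 0.1222 0 -0.1208
```

Emit:
move_arm(motion="-0.022 0.019 0 -0.024;-0.04 0.041 0 -0.048;-0.055 0.066 0 -0.072;-0.066 0.093 0 -0.097;-0.073 0.122 0 -0.121")

```text
clock: 4.53
tcp_pos: [0.4655, -0.0638, 0.105]
tcp_rot: [0.213, -3.134, 0.0]
wrist_force: [0.6, -0.4, -0.1]
grip_width: 0.0235
```

```bash
python3 -c "
from h import *
p=r.state()['tcp_pos'][:2]-C;print(np.degrees(np.arctan2(p[1],p[0])),np.hypot(*p))
arc(189,146.5,5);"
```

```text
-171.90138130010212 0.1474313420493227
0.0013 0.0260 0 -0.0236;0.0032 0.0546 0 -0.0472;0.0092 0.0826 0 -0.0708;0.0194 0.1094 0 -0.0944;0.0334 0.1344 0 -0.1181
```

Emit:
move_arm(motion="0.001 0.026 0 -0.023;0.003 0.055 0 -0.047;0.009 0.083 0 -0.071;0.019 0.109 0 -0.094;0.033 0.134 0 -0.118")

```text
clock: 5.15
tcp_pos: [0.4903, 0.0368, 0.1049]
tcp_rot: [-0.936, -2.998, 0.001]
wrist_force: [-0.2, -0.2, 0.8]
grip_width: 0.0235
```

```bash
python3 -c "
from h import *
red()
p=r.state()['tcp_pos'][:2]-C;print(np.degrees(np.arctan2(p[1],p[0])),np.hypot(*p))
arc(146.5,190,5);"
```

```text
red [('top', np.float64(-17.0), np.float64(0.0663)), ('scene', np.float64(-16.4), np.float64(0.0661))]
146.1737846231473 0.14421979373364943
-0.0158 -0.0260 0 0.0242;-0.0260 -0.0534 0 0.0483;-0.0320 -0.0821 0 0.0725;-0.0335 -0.1114 0 0.0967;-0.0307 -0.1406 0 0.1208
```

Emit:
move_arm(motion="-0.016 -0.026 0 0.024;-0.026 -0.053 0 0.048;-0.032 -0.082 0 0.072;-0.033 -0.111 0 0.097;-0.031 -0.141 0 0.121")

```text
clock: 5.88
tcp_pos: [0.4671, -0.0705, 0.1049]
tcp_rot: [0.265, -3.13, -0.001]
wrist_force: [-0.3, 0.9, -0.2]
grip_width: 0.0232
```

```bash
python3 -c "
from h import *
p=r.state()['tcp_pos'][:2]-C;print(np.degrees(np.arctan2(p[1],p[0])),np.hypot(*p))
arc(190,232,5);"
```

```text
-169.22064535172487 0.14702087925606155
0.0091 -0.0244 0 0.0233;0.0200 -0.0505 0 0.0467;0.0346 -0.0748 0 0.0700;0.0526 -0.0967 0 0.0933;0.0735 -0.1157 0 0.1167
```

Emit:
move_arm(motion="0.009 -0.024 0 0.023;0.02 -0.05 0 0.047;0.035 -0.075 0 0.07;0.053 -0.097 0 0.093;0.072 -0.115 0 0.116")

```text
clock: 6.5
tcp_pos: [0.5209, -0.1566, 0.1046]
tcp_rot: [1.362, -2.83, -0.003]
wrist_force: [0.2, 1.3, -0.2]
grip_width: 0.0229
```

```bash
python3 -c "
from h import *
red()
p=r.state()['tcp_pos'][:2]-C;print(np.degrees(np.arctan2(p[1],p[0])),np.hypot(*p))
arc(232,189,5);"
```

```text
red [('top', np.float64(66.6), np.float64(0.0662)), ('scene', np.float64(69.2), np.float64(0.0661))]
-127.67023974474459 0.14500580496639973
-0.0223 0.0202 0 -0.0239;-0.0406 0.0427 0 -0.0478;-0.0553 0.0677 0 -0.0717;-0.0661 0.0946 0 -0.0956;-0.0728 0.1228 0 -0.1194
```

Emit:
move_arm(motion="-0.022 0.02 0 -0.024;-0.04 0.042 0 -0.048;-0.055 0.067 0 -0.072;-0.066 0.095 0 -0.096;-0.073 0.123 0 -0.119")

```text
clock: 7.22
tcp_pos: [0.4655, -0.0632, 0.1047]
tcp_rot: [0.215, -3.133, 0.0]
wrist_force: [0.7, 0.3, 0.1]
grip_width: 0.0225
```

```bash
python3 -c "
from h import *
red()
p=r.state()['tcp_pos'][:2]-C;print(np.degrees(np.arctan2(p[1],p[0])),np.hypot(*p))
arc(188.5,213,5);"
```

```text
red [('top', np.float64(69.5), np.float64(0.0655)), ('scene', np.float64(69.5), np.float64(0.0659))]
-172.5094492217028 0.14788586918476343
0.0074 -0.0191 0 0.0136;0.0119 -0.0350 0 0.0272;0.0178 -0.0505 0 0.0408;0.0250 -0.0654 0 0.0544;0.0334 -0.0796 0 0.0681
```

Emit:
move_arm(motion="0.007 -0.019 0 0.014;0.012 -0.035 0 0.027;0.018 -0.05 0 0.041;0.025 -0.065 0 0.054;0.033 -0.08 0 0.068")

```text
clock: 7.95
tcp_pos: [0.4916, -0.1245, 0.1046]
tcp_rot: [0.892, -3.012, -0.001]
wrist_force: [0.4, 1.6, 0.3]
grip_width: 0.0232
```

```bash
python3 -c "
from h import *
red();red()
p=r.state()['tcp_pos'][:2]-C;print(np.degrees(np.arctan2(p[1],p[0])),np.hypot(*p))
for d in (222,225,228,231): arc(213,d,5);"
```

```text
red [('top', np.float64(93.9), np.float64(0.066)), ('scene', np.float64(95.4), np.float64(0.0657))]
red [('top', np.float64(95.4), np.float64(0.0661)), ('scene', np.float64(95.4), np.float64(0.0657))]
-145.81365130305704 0.1448861798841547
0.0010 -0.0018 0 0.0050;0.0046 -0.0067 0 0.0100;0.0083 -0.0115 0 0.0150;0.0121 -0.0162 0 0.0200;0.0161 -0.0208 0 0.0250
0.0022 -0.0034 0 0.0067;0.0070 -0.0099 0 0.0133;0.0121 -0.0162 0 0.0200;0.0175 -0.0223 0 0.0267;0.0231 -0.0282 0 0.0333
0.0034 -0.0051 0 0.0083;0.0096 -0.0131 0 0.0167;0.0161 -0.0208 0 0.0250;0.0231 -0.0282 0 0.0333;0.0304 -0.0351 0 0.0417
0.0046 -0.0067 0 0.0100;0.0121 -0.0162 0 0.0200;0.0203 -0.0253 0 0.0300;0.0289 -0.0338 0 0.0400;0.0381 -0.0417 0 0.0500
```

Emit:
move_arm(motion="0.0015 -0.002 0 0.002;0.003 -0.004 0 0.004;0.0045 -0.006 0 0.006;0.006 -0.008 0 0.008;0.007 -0.01 0 0.01")

```text
clock: 8.78
tcp_pos: [0.4976, -0.1316, 0.1046]
tcp_rot: [-0.982, 2.984, 0.001]
wrist_force: [-0.5, 0.7, -0.7]
grip_width: 0.0232
```

```bash
python3 -c "
from h import *
red();red()
a=r.grab_frame('scene')['img'][140:240,250:400];b=r.grab_frame('top')['img'][150:250,260:410]
cv2.imwrite('pics/c2.png',cv2.resize(np.hstack([a,b])[:,:,::-1],None,fx=2.6,fy=2.6,interpolation=cv2.INTER_CUBIC))
"
```

```text
red [('top', np.float64(97.8), np.float64(0.066)), ('scene', np.float64(97.7), np.float64(0.0655))]
red [('top', np.float64(97.8), np.float64(0.066)), ('scene', np.float64(97.7), np.float64(0.0655))]
```

View pics/c2.png

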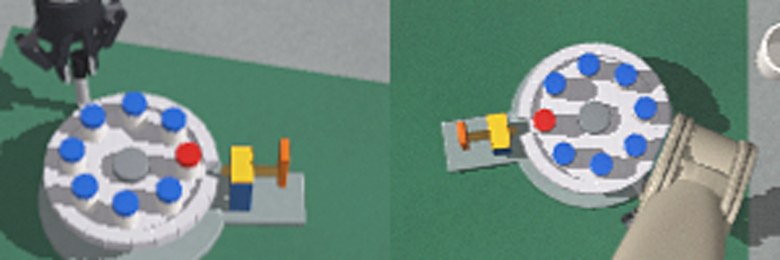

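The red jar stands nearly in line with the bridge, about 1.8° short. One more small nudge.

Emit:
move_arm(motion="0.001 -0.0014 0 0.001;0.002 -0.003 0 0.002;0.003 -0.004 0 0.004;0.004 -0.0054 0 0.005;0.004 -0.0054 0 0.005")

```text
clock: 9.7
tcp_pos: [0.5005, -0.136, 0.1046]
tcp_rot: [1.028, -2.969, 0.001]
wrist_force: [-0.9, 0.3, 0.8]
grip_width: 0.023
```

```bash
python3 -c "
from h import *
red()
for n,roi in(('top',(270,400,150,250)),('scene',(255,385,150,250))):
    f=r.grab_frame(n);P=pts(f)
    b,m=blobs(f,*ORA,roi);q=P[m>0];t=q[q[:,2]>.105];print(n,len(t),t.mean(0).round(4))
"
```

```text
red [('top', np.float64(100.2), np.float64(0.0657)), ('scene', np.float64(100.1), np.float64(0.0654))]
top 24 [0.5806 0.126  0.119 ]
scene 35 [0.6056 0.1306 0.1476]
```

Emit:
move_arm(motion="0 0 0 0;0 0 0 0;0 0 0.06 0;0 0 0.127 0;0 0 0.127 0", jaw=0.5)

```text
clock: 10.52
tcp_pos: [0.5038, -0.1372, 0.2048]
tcp_rot: [-1.025, 2.962, -0.011]
wrist_force: [-0.0, -0.2, 0.7]
grip_width: 0.0425
```

Emit:
move_arm(motion="0.1 0.408 0 -0.329;0.1 0.408 0 -0.329;0.1 0.408 0 -0.329;0.1 0.408 0 -0.329;0.1 0.408 0 -0.329", jaw=0)

```text
clock: 11.15
tcp_pos: [0.5683, 0.1418, 0.1989]
tcp_rot: [-0.303, -3.126, 0.001]
wrist_force: [0.9, -0.3, -0.2]
grip_width: 0.0001
```

Emit:
move_arm(motion="0.01 0.038 0 -0.193;0.01 0.038 0 -0.193;0.01 0.038 0 -0.193;0.01 0.038 0 -0.193;0.01 0.038 0 -0.193")

```text
clock: 11.78
tcp_pos: [0.5753, 0.1686, 0.1986]
tcp_rot: [-1.682, -2.652, 0.002]
wrist_force: [-1.2, -0.2, 0.5]
grip_width: 0.0002
```

Emit:
move_arm(motion="0 0 0 -0.043;0 0 0 -0.043;0 0 0 -0.043")

```text
clock: 12.15
tcp_pos: [0.5754, 0.1685, 0.1988]
tcp_rot: [-2.016, -2.408, 0.002]
wrist_force: [0.5, 0.6, 0.2]
grip_width: 0.0001
```

```bash
python3 -c "
from h import *
red();s=r.state();a=np.degrees(np.arctan2(s['tcp_rot'][1],s['tcp_rot'][0]));print((2*a-90)%180)
u=np.array([np.cos(np.radians(99.6)),np.sin(np.radians(99.6))])
p=s['tcp_pos'];print(p,'radial',(p[:2]-C)@u,'side',(p[:2]-C)@[-u[1],u[0]])
for q in(.216,.20,.19,.18,.173): print(q,((C+q*u-p[:2])/.75).round(4))
for n,roi in(('top',(270,400,150,250)),('scene',(330,385,170,235))):
    f=r.grab_frame(n);P=pts(f)
    b,m=blobs(f,*ORA,roi);q=P[m>0];t=q[(q[:,2]>.105)&(q[:,2]<.135)];print(n,len(t),t.mean(0).round(4))
"
```

```text
red [('top', np.float64(99.8), np.float64(0.0663)), ('scene', np.float64(99.8), np.float64(0.0654))]
10.16767955898871
[0.57561765 0.16854323 0.19915347] radial 0.2145648456127995 side 0.0001010551180124691
0.216 [-0.0002  0.0019]
0.2 [ 0.0034 -0.0191]
0.19 [ 0.0056 -0.0323]
0.18 [ 0.0078 -0.0454]
0.173 [ 0.0094 -0.0546]
top 24 [0.5805 0.1259 0.1195]
scene 31 [0.5854 0.1299 0.1178]
```

Emit:
move_arm(motion="0 0 -0.06 0;0 0 -0.11 0;0 0 -0.135 0;0 0 -0.135 0")

```text
clock: 12.85
tcp_pos: [0.5749, 0.1684, 0.0973]
tcp_rot: [-2.016, -2.407, 0.004]
wrist_force: [-0.9, 0.1, 0.2]
grip_width: 0.0001
```

Emit:
move_arm(motion="0.002 -0.012 0 0;0.003 -0.02 0 0;0.004 -0.025 0 0;0.005 -0.03 0 0;0.005 -0.03 0 0")

```text
clock: 13.48
tcp_pos: [0.58, 0.146, 0.099]
tcp_rot: [2.018, 2.408, 0.001]
wrist_force: [0.5, 0.0, -0.3]
grip_width: 0.0
```

Emit:
move_arm(motion="0.0006 -0.0035 0 0;0.0012 -0.007 0 0;0.0018 -0.0105 0 0;0.0023 -0.014 0 0;0.0023 -0.014 0 0")

```text
clock: 14.1
tcp_pos: [0.5815, 0.1352, 0.0986]
tcp_rot: [2.018, 2.408, -0.001]
wrist_force: [0.2, 0.8, 0.3]
grip_width: 0.0001
```

Emit:
move_arm(motion="0.0003 -0.002 0 0;0.0006 -0.0035 0 0;0.0009 -0.0053 0 0;0.0009 -0.0053 0 0")

```text
clock: 14.6
tcp_pos: [0.5821, 0.1316, 0.0986]
tcp_rot: [-2.017, -2.408, 0.0]
wrist_force: [0.2, 1.9, -0.1]
grip_width: -0.0001
```

```bash
cat >> h.py <<'E'
def rep():
    red();s=r.state()
    u=np.array([np.cos(np.radians(99.6)),np.sin(np.radians(99.6))])
    print('tcp radial',(s['tcp_pos'][:2]-C)@u,'F along push',-s['wrist_force'][:2]@u)
    for n,roi,c in(('top',(270,400,150,250),[.6102,-.0451]),('scene',(330,385,170,235),[.6129,-.0408])):
        f=r.grab_frame(n);P=pts(f)
        b,m=blobs(f,*ORA,roi);q=P[m>0];t=q[(q[:,2]>.105)&(q[:,2]<.135)];print(n,len(t),((t[:,:2]-c)@u).mean() if len(t) else 0)
E
python3 -c "
from h import *
rep()"
```

```text
red [('top', np.float64(99.8), np.float64(0.0663)), ('scene', np.float64(99.8), np.float64(0.0654))]
tcp radial 0.1770820042674114 F along push -1.7102206824344839
top 0 0
scene 31 0.15546834268228094
```

Emit:
move_arm(motion="0.0003 -0.0015 0 0;0.0005 -0.003 0 0;0.0005 -0.003 0 0")

```text
clock: 15.18
tcp_pos: [0.5822, 0.1314, 0.0987]
tcp_rot: [-2.014, -2.407, -0.005]
wrist_force: [-1.3, 7.5, 0.2]
grip_width: 0.0005
```

Emit:
move_arm(motion="0.0003 -0.0015 0 0;0.0005 -0.003 0 0;0.0005 -0.003 0 0")

```text
clock: 15.55
tcp_pos: [0.5821, 0.1313, 0.0988]
tcp_rot: [-2.01, -2.405, -0.01]
wrist_force: [-2.2, 13.8, 0.4]
grip_width: 0.0
```

Force rises with no further motion, so the bolt has hit a stop. I'll back off and check.

Emit:
move_arm(motion="-0.004 0.03 0 0;-0.007 0.06 0 0;-0.007 0.06 0.06 0;-0.007 0.06 0.13 0;-0.007 0.12 0.13 0")

```text
clock: 16.18
tcp_pos: [0.5818, 0.2158, 0.202]
tcp_rot: [2.017, 2.397, 0.01]
wrist_force: [0.1, 0.8, -0.5]
grip_width: -0.0002
```

```bash
python3 -c "
from h import *
rep()
a=r.grab_frame('scene')['img'][140:240,250:400];b=r.grab_frame('top')['img'][150:250,260:410]
cv2.imwrite('pics/c3.png',cv2.resize(np.hstack([a,b])[:,:,::-1],None,fx=2.6,fy=2.6,interpolation=cv2.INTER_CUBIC))
"
```

```text
red [('top', np.float64(99.8), np.float64(0.0663)), ('scene', np.float64(99.8), np.float64(0.0654))]
tcp radial 0.26421638475744624 F along push 1.2816424113966978
top 24 0.15617065122031956
scene 31 0.1554199898102334
```

View pics/c3.png

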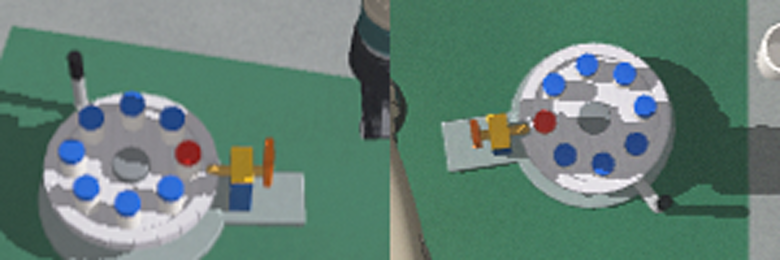

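The bolt reaches into the notch, and the tab centre is 156 mm from the axis (home is 157). The arm is clear, so I'll hand in.

```bash
python3 -c "
from h import *
print(abs(r.state()['qvel']).max());print(r.hand_in())"
```

```text
0.00881419723849539
the job is handed in; nothing more can be done
None
```

I brought the red-capped jar round to the yellow bridge and pushed the bolt home, and the job is handed in. The arm took about 16 s of the 72 s allowed.

- **Turning the tray:** I swung the lever counter-clockwise first, and it gripped. Swung back clockwise it ran loose and the tray stayed put. I used only the lever, in three working strokes and two small nudges.
- **Tray position:** both cameras put the red jar at 99.8°, with the bolt at about 99.6°. That is well under 1 mm at the rim.
- **Bolt:** I pushed the tab in until it stopped moving. In the last two pushes the wrist force rose to 7.5 N and then 13.8 N, with no further travel.
- **Last checks:** with the arm clear, both cameras put the middle of the tab 155–156 mm from the axis, where fully home should be 157 mm. The picture shows the bolt in the notch. I stayed well clear of the bottle, slide box and beaker, but did not measure their positions again at the end.
- **Disagreements:** the two cameras differ by about 4 mm in absolute position, so I averaged them for the moves and used each camera's own tray centre for the angles. In the moving shots their red-jar angles differed by up to 2.6°, probably because the tray was still turning. They agreed once it was still.

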